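# Refit the lift-out plate of the slider press

## Robot

A 6-joint arm with a two-finger parallel gripper is mounted at the origin on a cart in front of the work surface, level with it; the furniture and walls round the work are solid. World frame = base frame: x ahead of the robot, y to its left, z up, the work surface at z = 0. Lengths are in m, angles in rad, forces in N, time in s.
With the tool pointing down it reaches from about 0.35 to 0.775 m from the base axis. Payload 7.3 kg.
Tool frame: the origin (TCP) lies between the finger pads; the fingertips stand robot.tcp_to_tips ahead of it and the grasp point (between the pads) lies 2 mm behind it (robot.tcp_to_tips is the distance from the TCP to the fingertips, in m); y points along the fingers, x is the direction in which the jaws open and shut, and the axes are right-handed (so a half turn about y gives the same grasp; the last joint's range is limited). The gripper opens to 92 mm and grips with 3 to 60 N. Pads are 19 mm wide; open, the fingers measure 130 mm over their backs; the gripper's body (75 mm by 190 mm) begins 47 mm behind the grasp point.
Start: joints at [1.048, 0.342, 1.524, -0, 1.275, -0.146], TCP at [0.193, 0.488, 0.244] pointing down, gripper open.
Joint ranges: [-2.53, 2.53], [-0.77, 2.02], [0.04, 2.7], [-1, 4.14], [0.28, 2.66], [-3.11, 3.11]. Speed limits (rad/s): [2.57, 2.57, 3.14, 3.14, 3.14, 3.14].

## Interface

Orientations are given as [roll, pitch, yaw] about the fixed x, y, z axes, in that order (R = Rz(yaw) Ry(pitch) Rx(roll)).
In Python, from cell import status, read_camera, get_calibration, robot gives the robot as it stands.
- The arm moves only by the shell command python3 -m creep 'ROWS' [FORCE]. ROWS is JSON, a list of rows, each an object of numbers: "dx", "dy", "dz": the shift along the tool's x, y, z in m; "rx", "ry", "rz": the turn, a rotation vector about the tool's x, y, z in rad; "gripper": the opening, from 0 (shut) to 1 (fully open). A call has 1 to 20 rows; each row is the pose to reach, as a shift and turn from the pose commanded when the call began, along the tool's axes at that moment; what a row does not reach only later rows make up. A row lasts 1/8 s, in which the tool goes at most 62.5 mm and 10.7 degrees, less where a joint would pass 70% of its speed; a pose out of reach is approached as far as the arm can. A call with a gripper value outside its range is refused whole. The fingers move at their own pace and stop on an object; FORCE is the grip in N (left out, the last holds). Time passes only in rows, so rows that repeat a pose let the fingers close. It gives the time, the measured TCP pose, the force and the opening at its end, in the units of the state.
- status.observe(): the state, without advancing time (a new reading comes with each control period).
- read_camera(name): name is "scene" or "side" or "wrist"; returns (picture, depth): 384x512x3 uint8, red, green, blue; 384x512 float32, m along the optical axis (not along the pixel's ray), 0 where there is no reading.
- get_calibration(name): a dict with "fx", "fy", "cx", "cy" (pixels), "D" ([k1, k2, p1, p2, k3] as OpenCV has them; the pictures are not rectified), "xyz" and "rotation" of the camera in the world; the wrist camera has in their place "mount" (4x4, takes a point from camera to tool coordinates, whose origin is the TCP and whose axes are the tool frame's). Camera axes: x right, y down, z forward; pixel columns grow to the right and rows downward; lengths in m; the calibration is good to about 2 mm. A picture is of the moment at which its call begins: read the wrist's pose just before it. get_calibration takes no time and is no camera call.
- robot.hand_in(): hands the job in, once; it reports no verdict.
The state is a dict: "time": time; "qpos": joint angles; "qvel": joint speeds; "joint_efforts": joint torques, N m; "tool_pos": TCP position; "tool_rot": TCP orientation; "contact_force": force on the tool from outside, world axes, zero at the start; "torque": the same for the moment, N m; "opening": finger opening in m.
Only numpy, scipy, OpenCV 4.12 (cv2) and the standard library are available. Lean on these libraries where they do the work, as an engineer would, in place of code of your own. Each camera call takes 0.05 s, during which the arm holds its last target.

## Task

The slider press has been washed and must be put together again. Swing its lid right back, take the lift-out plate whose outline fills the round well from the cutting board and lay it flat on the bottom of the well, then swing the lid fully shut and let go. Leave the two other plates on the board where they are.

Things in the scene. Friction and masses are not known exactly. Their poses are not given: they have to be found in the camera images.
- press: base of a small hinged aluminium burger press, fixed to the worktop: round foot 104 mm across, 6 mm high, with a round well on it and the hinge at the back. Origin: on the worktop under the centre of the well. z up, +x from the well to the hinge, -x to the front, where the lid's handle is
- press_well (a point): centre of the well's flat bottom, 10 mm above the worktop. Well 63 mm across inside; rim 32 mm above the worktop. Its wall, 8 mm thick, is two arcs at the press's front and back, each spanning 100 degrees; at the press's +y and -y sides it is missing over 40 mm, so fingers holding a plate by its +y and -y edges can go down there (foot below them is 6 mm above the worktop)
- press_lid (a joint): angle of the press lid, rad: 0 fully shut (lid 1 mm above the rim, its 55 mm plunger 5 mm deep in the well), 1.57 upright, 2.1 fully back at the stop. Stiff hinge: the lid stays where it is left. Hinge line parallel to the press's y axis
- lid_hinge (a point): middle of the hinge line, 64 mm behind the well's axis (+x of the press), 40 mm above the worktop; axes as press
- lid_handle (a point): middle of the lid's handle, a round wooden bar 15 mm thick, parallel to the hinge, with 83 mm free between the steel arms at its ends; with the lid shut it is 161 mm in front of the hinge (-x of the press) and 52 mm above the worktop, with 40 mm free in front of, behind and below it
- plate_round: large round steel lift-out plate, a disc 60 mm across and 9 mm thick with bevelled edges, lying flat on the board: the one that fits the well. Origin: centre of its underside, z up
- plate_small: small round steel plate, 44 mm across and 9 mm thick, belongs to another press. Origin: centre of its underside
- plate_square: square steel plate, 58 x 58 mm and 9 mm thick, belongs to another press. Origin: centre of its underside
- board: wooden cutting board, 165 mm (x) by 360 mm (y) and 18 mm thick, fixed; the three plates lie on it in a row along its y axis. Origin: centre of its underside, on the worktop
Mind the look-alikes: they are no part of the job. What is shaped like the plate_round but blue or purple is not meant.

How it is judged:
On the way, in this order (a step that is already met when the one before it is completed fails the run):
1. the lid is swung open, near upright or beyond (value of joint press_lid above 1.3 rad), for 0.2 s.
2. the large round plate lies flat on the bottom of the well, let go, with the lid still open (horizontal distance between plate_round and press_well below 0.004 m and z of plate_round in the frame of press_well below 0.002 m and angle between the z axis of plate_round and the z axis of press, either way round below 0.06 rad and contact force between the fingers and plate_round below 0.3 N and value of joint press_lid above 0.8 rad), for 0.2 s.
At the end, for the whole second after the job is handed in: The large round plate lies flat (within 0.06 rad) and at rest on the bottom of the well (within 2 mm of the bottom, 4 mm of its centre), and the lid is shut to within 0.06 rad (horizontal distance between plate_round and press_well below 0.004 m and z of plate_round in the frame of press_well below 0.002 m and angle between the z axis of plate_round and the z axis of press, either way round below 0.06 rad and value of joint press_lid below 0.06 rad and linear speed of plate_round below 0.02 m/s); the robot touches nothing.
It fails at once if the small round plate or the square plate is moved more than 30 mm from where it lay (distance of any of plate_small, plate_square from where it was at the start of the episode above 0.03 m).
It also fails if it takes over 72 s, if anything falls off the work surface, if the arm or the gripper's body presses on something with over 40 N, if the wrist force passes 120 N, or if a joint passes its speed limit or range.

## Working session

There is one attempt and no reset: what is moved stays moved. The work goes in short steps, Python scripts to look and compute and a shell command to move; the robot and the scene stay as the last step left them, time stands still between calls to the robot, and variables do not carry over. Pictures are saved under pics/ and viewed, and the job is handed in when it is done.

```bash
ls; mkdir -p pics; cat > h.py <<'E'
import numpy as np, cv2
from scipy.spatial.transform import Rotation as R
from cell import status, read_camera, get_calibration, robot
def save(n,p): cv2.imwrite(f'pics/{n}.png',p[:,:,::-1])
def T_cam(name,st=None):
    c=get_calibration(name)
    T=np.eye(4)
    if name=='wrist':
        st=st or status.observe()
        T[:3,:3]=rot(st['tool_rot']);T[:3,3]=st['tool_pos'];return T@np.array(c['mount'])
    r=np.array(c['rotation']); T[:3,:3]=r if r.shape==(3,3) else rot(r);T[:3,3]=c['xyz'];return T
def rot(r): return R.from_euler('xyz',r).as_matrix()
def K(c): return np.array([[c['fx'],0,c['cx']],[0,c['fy'],c['cy']],[0,0,1.]])
def cloud(name,d,st=None):
    c=get_calibration(name);T=T_cam(name,st)
    h,w=d.shape;u,v=np.meshgrid(np.arange(w),np.arange(h))
    n=cv2.undistortPoints(np.stack([u,v],-1).reshape(-1,1,2).astype(float),K(c),np.array(c['D'],float)).reshape(h,w,2)
    P=np.dstack([n[...,0]*d,n[...,1]*d,d])
    W=P@T[:3,:3].T+T[:3,3]; W[d==0]=np.nan; return W
def proj(name,pts,st=None):
    c=get_calibration(name);Ti=np.linalg.inv(T_cam(name,st))
    return cv2.projectPoints(np.atleast_2d(pts).astype(float),cv2.Rodrigues(Ti[:3,:3])[0],Ti[:3,3],K(c),np.array(c['D'],float))[0].reshape(-1,2)
E
python3 - <<'E'
from h import *
s=status.observe();print(s, robot.tcp_to_tips)
for n in ['scene','side','wrist']:
    print(get_calibration(n))
    st=status.observe();p,d=read_camera(n);save(n+'0',p);np.savez(f'{n}0.npz',p=p,W=cloud(n,d,st))
E
```

```text
pics
{'time': 0.0, 'qpos': array([ 1.04800144e+00,  3.42726608e-01,  1.52503541e+00,  1.65760911e-05,
        1.27537796e+00, -1.45983652e-01]), 'qvel': array([-9.33640313e-05,  1.70628589e-03, -5.54843512e-04, -3.41500064e-04,
       -7.59734769e-04,  1.44558277e-03]), 'joint_efforts': array([ 1.11360721e-03, -4.31242275e+01, -2.44226611e+01,  7.17166322e-02,
        5.59272291e-02, -1.44762357e-04]), 'tool_pos': array([0.19295115, 0.48784517, 0.2430365 ]), 'tool_rot': array([-1.57055556e+00,  1.52856647e-03,  1.19398044e+00]), 'contact_force': array([-0.40921951,  0.4979816 , -0.69020679]), 'torque': array([ 0.02519598, -0.07161151, -0.04564075]), 'opening': 0.09192785063429766} 0.017
{'fx': 433.28953258981346, 'fy': 433.28953258981346, 'cx': 258.9636110072106, 'cy': 190.39334091442325, 'D': array([-0.0695782,  0.       ,  0.       ,  0.       ,  0.       ]), 'xyz': array([-0.21536624,  0.85611105,  0.79623232]), 'rotation': array([-2.1682867 ,  0.01898217, -2.44495981])}
{'fx': 447.75998872701484, 'fy': 447.75998872701484, 'cx': 258.6278170295763, 'cy': 195.54348199243972, 'D': array([-0.02185323,  0.        ,  0.        ,  0.        ,  0.        ]), 'xyz': array([ 0.28790424, -0.91830847,  0.53386252]), 'rotation': array([-2.03219058,  0.01180609, -0.23750343])}
{'fx': 303.67737972419576, 'fy': 303.67737972419576, 'cx': 254.6153045274528, 'cy': 196.6297370810773, 'D': array([0.01201939, 0.        , 0.        , 0.        , 0.        ]), 'mount': array([[ 9.99999949e-01,  2.68553022e-04,  1.74732737e-04,
        -4.96281528e-04],
       [-9.58344554e-05, -2.69683333e-01,  9.62949059e-01,
        -1.41108916e-01],
       [ 3.05725386e-04, -9.62949027e-01, -2.69683293e-01,
         7.31169978e-02],
       [ 0.00000000e+00,  0.00000000e+00,  0.00000000e+00,
         1.00000000e+00]])}
```

View pics/scene0.png

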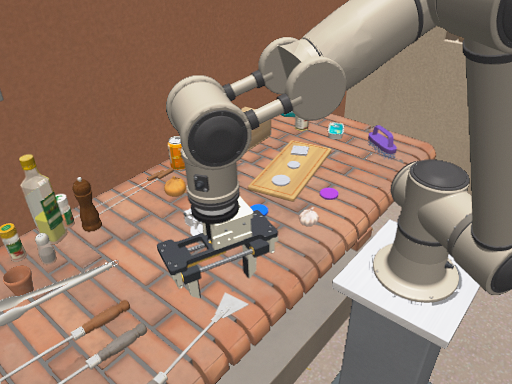

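View pics/side0.png

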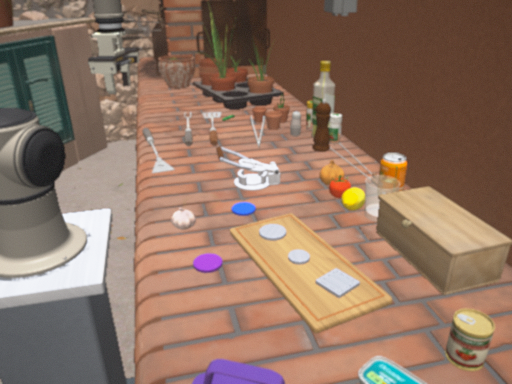

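View pics/wrist0.png

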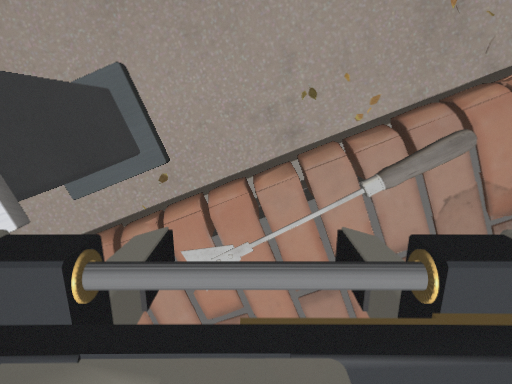

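The side view shows the press at about (257,178), its handle to the upper left at about (222,153), and the plates at (272,231), (299,256) and (338,282). Next I'll enlarge it and measure.

```bash
python3 - <<'E'
from h import *
z=np.load('side0.npz');p,W=z['p'],z['W']
save('sz',cv2.resize(p[130:300,190:390],None,fx=3.8,fy=3.4,interpolation=cv2.INTER_CUBIC))
# plates: top about z=.027, gray
hsv=cv2.cvtColor(p,cv2.COLOR_RGB2HSV)
m=((hsv[...,1]<60)&(W[...,2]>0.018)&(W[...,2]<0.036)&(W[...,0]>0.3)&(W[...,0]<.8)&(W[...,1]<0.3)).astype(np.uint8)
n,l,s,c=cv2.connectedComponentsWithStats(m)
for i in range(1,n):
    if s[i,4]>60:
        P=W[l==i]; print(c[i],s[i],P.mean(0),P.min(0),P.max(0),(P.min(0)+P.max(0))/2)
for q in [(257,180),(222,153),(240,172),(275,180),(280,170),(231,162)]: print(q,W[q[1],q[0]])
E
```

```text
[241.57317073 175.64634146] [238 169   9  13  82] [0.50509511 0.2069683  0.0274803 ] [0.49476465 0.18211362 0.01816344] [0.51621132 0.24236824 0.03455253] [0.50548799 0.21224093 0.02635798]
[269.10071942 175.17985612] [258 170  22  11 139] [0.58069419 0.19219034 0.0264303 ] [0.55512845 0.17481472 0.0180016 ] [0.60745017 0.23435569 0.03596822] [0.58128931 0.2045852  0.02698491]
[371.18987342 210.74683544] [365 206  13  11  79] [ 0.76101488 -0.0726269   0.02650329] [ 0.75417633 -0.08677065  0.01807356] [ 0.77146001 -0.05281857  0.03569724] [ 0.76281817 -0.06979461  0.0268854 ]
[183.12432432 220.9027027 ] [172 213  23  15 185] [ 0.32381507 -0.01047841  0.02828018] [ 0.30010259 -0.02055181  0.0180308 ] [0.35029586 0.02404154 0.03598502] [0.32519922 0.00174486 0.02700791]
[272.18681319 231.46428571] [259 224  28  16 364] [ 0.50956525 -0.10353123  0.02607666] [ 0.48087462 -0.13138876  0.01824367] [ 0.54349934 -0.05629713  0.02943537] [ 0.51218698 -0.09384294  0.02383952]
[298.55172414 256.18390805] [288 249  22  15 261] [ 0.53555095 -0.209179    0.0259634 ] [ 0.5143967  -0.22959721  0.0181
[... 468 characters left out ...]
9404  0.0269549 ]
[480.         357.07777778] [468 350  20  13  90] [ 0.71145683 -0.52776599  0.02632758] [ 0.69468362 -0.5311691   0.01805375] [ 0.72617127 -0.52319955  0.03598699] [ 0.71042744 -0.52718433  0.02702037]
[385.68965517 368.90517241] [359 356  67  28 348] [ 0.56816875 -0.51037039  0.02385429] [ 0.52451514 -0.54856532  0.01856679] [ 0.60902982 -0.4858723   0.02759809] [ 0.56677248 -0.51721881  0.02308244]
(257, 180) [0.54866902 0.20476721 0.00981577]
(222, 153) [0.45236852 0.20037845 0.10268402]
(240, 172) [0.50349474 0.22015928 0.03311867]
(275, 180) [0.59513235 0.18209277 0.01427049]
(280, 170) [ 0.63888267  0.28298984 -0.00192038]
(231, 162) [0.47065681 0.16997118 0.08666068]
```

View pics/sz.png

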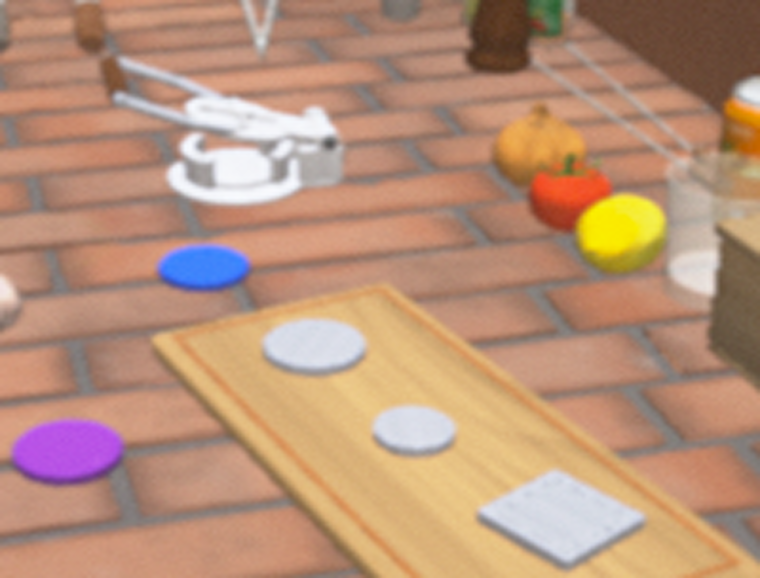

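```bash
python3 - <<'E'
from h import *
z=np.load('side0.npz');p,W=z['p'],z['W']
hsv=cv2.cvtColor(p,cv2.COLOR_RGB2HSV)
reg=np.zeros(p.shape[:2],bool);reg[140:195,210:285]=1
g=reg&(hsv[...,1]<50)&(W[...,2]>0.04)
P=W[g]
for a in np.arange(.40,.68,.02):
    q=P[(P[:,0]>a)&(P[:,0]<a+.02)]
    if len(q): print(round(a,2),len(q),q.min(0).round(3),q.max(0).round(3),q.mean(0).round(3))
b=reg&(W[...,2]>0.06)&(W[...,0]<.5)&(hsv[...,1]>90)
print(W[b].round(3).tolist())
E
python3 -m creep '[{"dz":-0.06},{"dz":-0.12},{"dz":-0.18},{"dz":-0.23,"dx":-0.03},{"dz":-0.23,"dx":-0.09},{"dz":-0.23,"dx":-0.13,"dy":-0.05},{"dz":-0.23,"dx":-0.13,"dy":-0.09}]'
```

```text
0.44 35 [0.441 0.164 0.088] [0.46  0.265 0.102] [0.45  0.177 0.096]
0.46 50 [0.46  0.163 0.079] [0.479 0.267 0.095] [0.47  0.212 0.088]
0.48 53 [0.481 0.162 0.065] [0.5   0.265 0.087] [0.49  0.208 0.078]
0.5 95 [0.5   0.165 0.059] [0.52  0.26  0.078] [0.511 0.213 0.067]
0.52 97 [0.521 0.17  0.048] [0.54  0.248 0.07 ] [0.53  0.203 0.061]
0.54 66 [0.54  0.171 0.047] [0.56  0.245 0.065] [0.55  0.2   0.055]
0.56 47 [0.56  0.181 0.041] [0.58  0.236 0.055] [0.569 0.202 0.05 ]
0.58 64 [0.581 0.172 0.041] [0.6   0.235 0.05 ] [0.592 0.201 0.046]
0.6 16 [0.601 0.18  0.042] [0.608 0.231 0.049] [0.603 0.207 0.047]
[[0.445, 0.258, 0.1], [0.446, 0.248, 0.103], [0.449, 0.246, 0.104], [0.451, 0.242, 0.105], [0.444, 0.252, 0.099], [0.446, 0.244, 0.102], [0.447, 0.234, 0.105], [0.451, 0.24, 0.103], [0.442, 0.242, 0.1], [0.444, 0.236, 0.102], [0.447, 0.232, 0.103], [0.449, 0.227, 0.105], [0.452, 0.23, 0.103], [0.443, 0.248, 0.095], [0.444, 0.232, 0.101], [0.446, 0.226, 0.103], [0.448, 0.226, 0.102], [0.451, 0.222, 0.103], [0.454, 0.225, 0.102], [0.443, 0.227, 0.1], [0.444, 0.216, 0.104], [0.446, 0.21, 0.105], [0.449, 0.214, 0.104], [0.452, 0.216, 0.103], [0.441, 0.217, 0.101], [0.443, 0.208, 0.104], [0.446, 0.21, 0.103], [0.448, 0.206, 0.104], [0.451, 0.205, 0.104], [0.455, 0.219, 0.098], [0.441, 0.214, 0.099], [0.442, 0.205, 0.102], [0.444, 0.201, 0.103], [0.447, 0.201, 0.103], [0.45, 0.203, 0.102], [0.452, 0.2, 0.103], [0.441, 0.219, 0.094], [0.442, 0.201, 0.101], [0.443, 0.192, 0.104], [0.445, 0.189, 0.105], [0.449, 0.197, 0.101], [0.451, 0.195, 0.102], [0.441, 0.2, 0.098], [0.443, 0.191, 0.101], [0.444, 0.182, 0.105], [0.45, 0.184, 0.103], [0.44, 0.192, 0.099], [0.442, 0.185, 0.101], [0.44, 0.19, 0.097]]invalid input at $[0]: expected keys dx, dy, dz, rx, ry, rz, gripper
```

```bash
python3 -m creep '[{"dx":-0.06,"dy":-0.03,"dz":-0.16,"rx":0,"ry":-0.18,"rz":0,"gripper":1},{"dx":-0.06,"dy":-0.03,"dz":-0.16,"rx":0,"ry":-0.18,"rz":0,"gripper":1},{"dx":-0.06,"dy":-0.03,"dz":-0.16,"rx":0,"ry":-0.18,"rz":0,"gripper":1},{"dx":-0.145,"dy":-0.06,"dz":-0.388,"rx":0,"ry":-0.377,"rz":0,"gripper":1},{"dx":-0.145,"dy":-0.06,"dz":-0.388,"rx":0,"ry":-0.377,"rz":0,"gripper":1},{"dx":-0.145,"dy":-0.06,"dz":-0.388,"rx":0,"ry":-0.377,"rz":0,"gripper":1},{"dx":-0.145,"dy":-0.06,"dz":-0.388,"rx":0,"ry":-0.377,"rz":0,"gripper":1},{"dx":-0.145,"dy":-0.06,"dz":-0.388,"rx":0,"ry":-0.377,"rz":0,"gripper":1},{"dx":-0.145,"dy":-0.06,"dz":-0.388,"rx":0,"ry":-0.377,"rz":0,"gripper":1}]' 20
python3 - <<'E'
from h import *
st=status.observe();print(st['tool_pos'],st['tool_rot'],st['time'])
p,d=read_camera('wrist');save('w1',p);np.savez('w1.npz',p=p,W=cloud('wrist',d,st))
E
```

```text
time: 1.27
tool_pos: [0.5002, 0.2106, 0.3032]
tool_rot: [-1.569, -0.0, 1.57]
contact_force: [-0.7, 0.8, -0.7]
opening: 0.0917
[0.50015758 0.21062741 0.30317107] [-1.56932621e+00 -1.88872754e-04  1.57013363e+00] 1.275
```

View pics/w1.png

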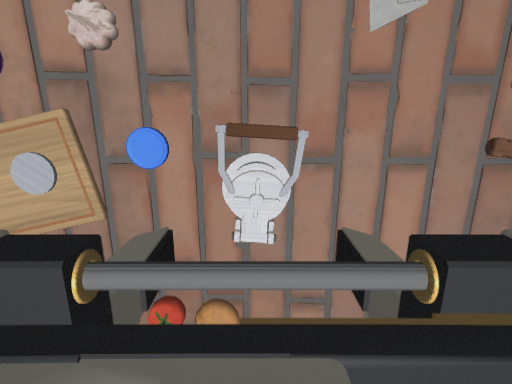

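The wrist view shows the handle bar from (227,130) to (299,133), the hinge at (254,237), the lid between them, and the large round plate at (33,173).

```bash
python3 - <<'E'
from h import *
z=np.load('w1.npz');p,W=z['p'],z['W']
hsv=cv2.cvtColor(p,cv2.COLOR_RGB2HSV)
def blob(m,name):
    ys,xs=np.nonzero(m);P=W[m];print(name,len(xs),xs.mean(),ys.mean(),P.mean(0).round(4),np.percentile(P,2,0).round(4),np.percentile(P,98,0).round(4));return xs,ys,P
yy,xx=np.mgrid[:384,:512]
m=(xx>225)&(xx<300)&(yy>118)&(yy<145)&(hsv[...,2]<120)&(W[...,2]>.07)
xs,ys,P=blob(m,'handle')
ax=np.linalg.svd(P[:,:2]-P[:,:2].mean(0))[2][0];print('bar axis',ax)
h=np.array([np.median(W[128:136,i][W[128:136,i,2]>.08],0) for i in (232,262,294)]);print(h)
m=(xx>225)&(xx<285)&(yy>225)&(yy<246)&(W[...,2]>.03);blob(m,'hinge')
for q in [(236,236),(274,238),(254,236),(254,222)]: print(q,W[q[1],q[0]])
# well/foot: gray pixels near
m=(xx<60)&(yy>145)&(yy<200)&(hsv[...,1]<60)&(W[...,2]>.02)
xs,ys,P=blob(m,'plate'); print(cv2.fitEllipse(np.stack([xs,ys],1)[:,None].astype(np.float32)))
# foot points
m=(xx>200)&(xx<310)&(yy>140)&(yy<235)&(W[...,2]>.003)&(W[...,2]<.012)&(hsv[...,1]<60)
blob(m,'foot')
E
```

```text
handle 959 261.56934306569343 131.04171011470282 [0.4474 0.2182 0.102 ] [0.4398 0.1801 0.0976] [0.4552 0.2562 0.1046]
bar axis [0.06545358 0.99785562]
[[0.44776583 0.18556885 0.10236141]
 [0.4477702  0.21858974 0.10289054]
 [0.44775688 0.25384465 0.10315571]]
hinge 666 254.12912912912913 234.04654654654655 [0.5931 0.2098 0.0453] [0.5801 0.1803 0.0347] [0.6052 0.2379 0.0493]
(236, 236) [0.5953728  0.1841885  0.04693364]
(274, 238) [0.59853841 0.23780248 0.04669313]
(254, 236) [0.59539617 0.20955257 0.04691006]
(254, 222) [0.57346393 0.2095769  0.04952213]
plate 1540 33.00584415584416 172.73766233766233 [ 0.5091 -0.0975  0.0263] [ 0.4828 -0.1255  0.0217] [ 0.5363 -0.0707  0.0284]
((33.003536224365234, 172.73007202148438), (32.971370697021484, 39.70793914794922), 118.07511901855469)
foot 865 255.56416184971098 169.39537572254335 [0.5081 0.2118 0.0061] [0.4852 0.1632 0.0042] [0.5593 0.2606 0.0081]
```

```bash
python3 -m creep '[{"dx":0.008,"dy":0.1,"dz":0.053,"rx":0,"ry":1.625,"rz":0,"gripper":1},{"dx":0.008,"dy":0.1,"dz":0.053,"rx":0,"ry":1.625,"rz":0,"gripper":1},{"dx":0.008,"dy":0.1,"dz":0.053,"rx":0,"ry":1.625,"rz":0,"gripper":1},{"dx":0.008,"dy":0.1,"dz":0.053,"rx":0,"ry":1.625,"rz":0,"gripper":1},{"dx":0.008,"dy":0.1,"dz":0.053,"rx":0,"ry":1.625,"rz":0,"gripper":1},{"dx":0.008,"dy":0.1,"dz":0.053,"rx":0,"ry":1.625,"rz":0,"gripper":1},{"dx":0.008,"dy":0.1,"dz":0.053,"rx":0,"ry":1.625,"rz":0,"gripper":1},{"dx":0.008,"dy":0.1,"dz":0.053,"rx":0,"ry":1.625,"rz":0,"gripper":1},{"dx":0.008,"dy":0.1,"dz":0.053,"rx":0,"ry":1.625,"rz":0,"gripper":1},{"dx":0.008,"dy":0.1,"dz":0.053,"rx":0,"ry":1.625,"rz":0,"gripper":0.6},{"dx":0.008,"dy":0.1,"dz":0.053,"rx":0,"ry":1.625,"rz":0,"gripper":0.5}]' 30
python3 - <<'E'
from h import *
st=status.observe();print(st['tool_pos'],st['tool_rot'],st['time'])
p,d=read_camera('wrist');W=cloud('wrist',d,st);save('w2',p)
p2,d=read_camera('side');save('s2',cv2.resize(p2[110:240,170:330],None,fx=4,fy=4))
E
```

```text
time: 2.7
tool_pos: [0.4469, 0.2193, 0.2038]
tool_rot: [-1.571, 0.0, -0.05]
contact_force: [0.3, -0.2, 0.1]
opening: 0.0761
[0.44690481 0.21928803 0.20380316] [-1.57065916e+00  5.95152575e-05 -5.00968783e-02] 2.7
```

View pics/w2.png

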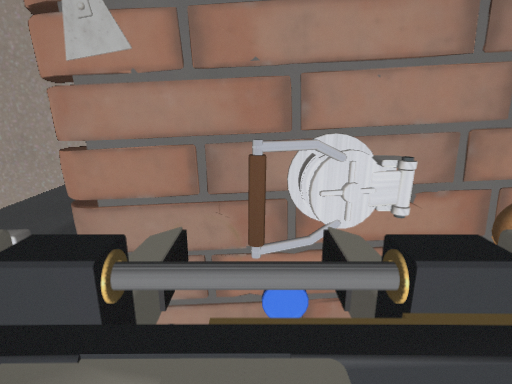

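View pics/s2.png

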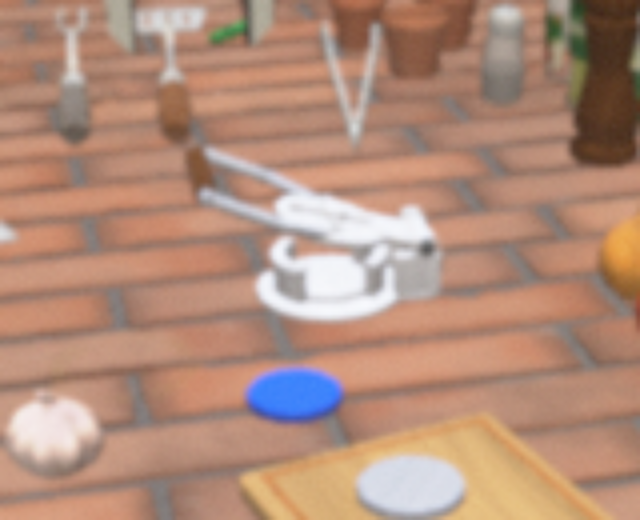

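The bar is vertical in the wrist view at x≈257, rows 155–247, so it lines up with the jaws. The side view shows nothing in the way.

```bash
python3 - <<'E'
from h import *
st=status.observe()
p,d=read_camera('wrist');W=cloud('wrist',d,st)
hsv=cv2.cvtColor(p,cv2.COLOR_RGB2HSV);yy,xx=np.mgrid[:384,:512]
m=(xx>243)&(xx<272)&(yy>154)&(yy<246)&(W[...,2]>.075)
P=W[m];print(P.mean(0),np.percentile(P,2,0),np.percentile(P,98,0))
print(np.linalg.svd(P[:,:2]-P[:,:2].mean(0))[2][0])
m=(xx>398)&(xx<412)&(yy>160)&(yy<212)&(W[...,2]>.035);P=W[m];print('hinge rod',P.mean(0),np.percentile(P,2,0),np.percentile(P,98,0))
E
```

```text
[0.44798979 0.21985228 0.10187583] [0.4400438  0.17947242 0.09696846] [0.45636971 0.25668499 0.10441183]
[-0.04499831 -0.99898706]
hinge rod [0.59737971 0.21200863 0.0468282 ] [0.59238386 0.18598012 0.04270326] [0.60396785 0.23597262 0.04946754]
```

```bash
python3 -m creep '[{"dx":0.001,"dy":0.06,"dz":0,"rx":0,"ry":0,"rz":0,"gripper":0.5},{"dx":0.001,"dy":0.112,"dz":0,"rx":0,"ry":0,"rz":0,"gripper":0.5},{"dx":0.001,"dy":0.112,"dz":0,"rx":0,"ry":0,"rz":0,"gripper":0.5},{"dx":0.001,"dy":0.112,"dz":0,"rx":0,"ry":0,"rz":0,"gripper":0},{"dx":0.001,"dy":0.112,"dz":0,"rx":0,"ry":0,"rz":0,"gripper":0},{"dx":0.001,"dy":0.112,"dz":0,"rx":0,"ry":0,"rz":0,"gripper":0},{"dx":0.001,"dy":0.112,"dz":0,"rx":0,"ry":0,"rz":0,"gripper":0},{"dx":0.001,"dy":0.112,"dz":0,"rx":0,"ry":0,"rz":0,"gripper":0}]' 30
```

```text
time: 3.85
tool_pos: [0.4482, 0.2188, 0.0921]
tool_rot: [-1.57, 0.0, -0.054]
contact_force: [-2.9, 1.4, 2.5]
opening: 0.0142
```

```bash
python3 - <<'E'
import numpy as np
r=.161;f0=.36
for f in np.linspace(.36,2.12,17)[1:]: print(round(f,2),round(r*(np.cos(f0)-np.cos(f)),3),round(-r*(np.sin(f)-np.sin(f0)),3))
E
```

```text
0.47 0.007 -0.016
0.58 0.016 -0.032
0.69 0.027 -0.046
0.8 0.039 -0.059
0.91 0.052 -0.07
1.02 0.066 -0.08
1.13 0.082 -0.089
1.24 0.098 -0.096
1.35 0.115 -0.1
1.46 0.133 -0.103
1.57 0.151 -0.104
1.68 0.168 -0.103
1.79 0.186 -0.1
1.9 0.203 -0.096
2.01 0.219 -0.089
2.12 0.235 -0.081
```

```bash
python3 -m creep '[{"dx":0.007,"dy":-0.016,"dz":0,"rx":0,"ry":0,"rz":0,"gripper":0},{"dx":0.016,"dy":-0.032,"dz":0,"rx":0,"ry":0,"rz":0,"gripper":0},{"dx":0.027,"dy":-0.046,"dz":0,"rx":0,"ry":0,"rz":0,"gripper":0},{"dx":0.039,"dy":-0.059,"dz":0,"rx":0,"ry":0,"rz":0,"gripper":0},{"dx":0.039,"dy":-0.059,"dz":0,"rx":0,"ry":0,"rz":0,"gripper":0}]' 30
python3 - <<'E'
from h import *
p2,d=read_camera('side');save('s3',cv2.resize(p2[90:220,170:330],None,fx=4,fy=4))
E
```

```text
time: 4.47
tool_pos: [0.4838, 0.2166, 0.1517]
tool_rot: [-1.572, 0.008, -0.054]
contact_force: [-17.9, 0.5, 15.7]
opening: 0.0141
```

View pics/s3.png

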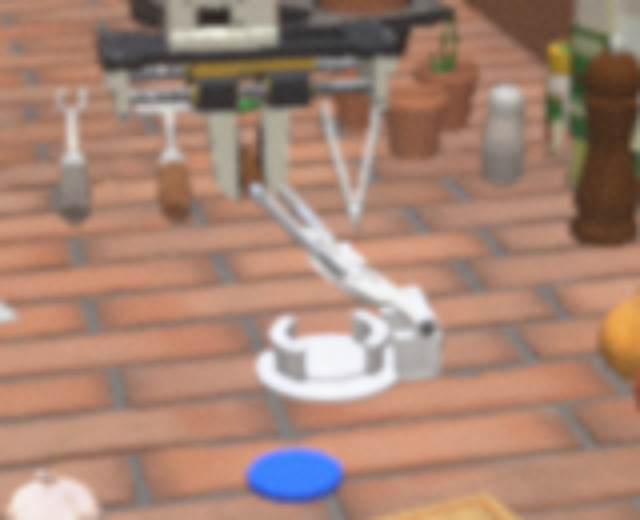

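```bash
python3 - <<'E'
import numpy as np
r=.1614;f0=.756
for f in np.linspace(f0,2.14,13)[1:]: print(round(f,2),round(r*(np.cos(f0)-np.cos(f))-.0034,3),round(-r*(np.sin(f)-np.sin(f0))-.0006,3))
E
```

```text
0.87 0.01 -0.013
0.99 0.025 -0.025
1.1 0.041 -0.034
1.22 0.058 -0.041
1.33 0.076 -0.047
1.45 0.094 -0.05
1.56 0.113 -0.051
1.68 0.131 -0.05
1.79 0.15 -0.047
1.91 0.168 -0.042
2.02 0.185 -0.035
2.14 0.201 -0.026
```

```bash
python3 -m creep '[{"dx":0.010,"dy":-0.013,"dz":0,"rx":0,"ry":0,"rz":0,"gripper":0},{"dx":0.025,"dy":-0.025,"dz":0,"rx":0,"ry":0,"rz":0,"gripper":0},{"dx":0.041,"dy":-0.034,"dz":0,"rx":0,"ry":0,"rz":0,"gripper":0},{"dx":0.058,"dy":-0.041,"dz":0,"rx":0,"ry":0,"rz":0,"gripper":0},{"dx":0.076,"dy":-0.047,"dz":0,"rx":0,"ry":0,"rz":0,"gripper":0},{"dx":0.094,"dy":-0.05,"dz":0,"rx":0,"ry":0,"rz":0,"gripper":0}]' 30

```

```text
time: 5.28
tool_pos: [0.5809, 0.2105, 0.201]
tool_rot: [-1.573, 0.003, -0.054]
contact_force: [-5.8, -2.3, 4.0]
opening: 0.0141
```

```bash
python3 -m creep '[{"dx":0.019,"dy":-0.001,"dz":0,"rx":0,"ry":0,"rz":0,"gripper":0},{"dx":0.037,"dy":0,"dz":0,"rx":0,"ry":0,"rz":0,"gripper":0},{"dx":0.056,"dy":0.003,"dz":0,"rx":0,"ry":0,"rz":0,"gripper":0},{"dx":0.074,"dy":0.008,"dz":0,"rx":0,"ry":0,"rz":0,"gripper":0},{"dx":0.091,"dy":0.015,"dz":0,"rx":0,"ry":0,"rz":0,"gripper":0},{"dx":0.105,"dy":0.023,"dz":0,"rx":0,"ry":0,"rz":0,"gripper":0}]' 30
python3 - <<'E'
from h import *
p2,d=read_camera('side');save('s4',cv2.resize(p2[50:220,170:330],None,fx=4,fy=3.4))
print(status.observe()['tool_pos'],status.observe()['contact_force'])
E
```

```text
time: 6.02
tool_pos: [0.6863, 0.2042, 0.1772]
tool_rot: [-1.573, 0.002, -0.055]
contact_force: [-1.7, -4.4, 2.0]
opening: 0.0139
[0.6878981  0.20409016 0.17608399] [ 2.84929026 -3.3984943   0.51786446]
```

View pics/s4.png

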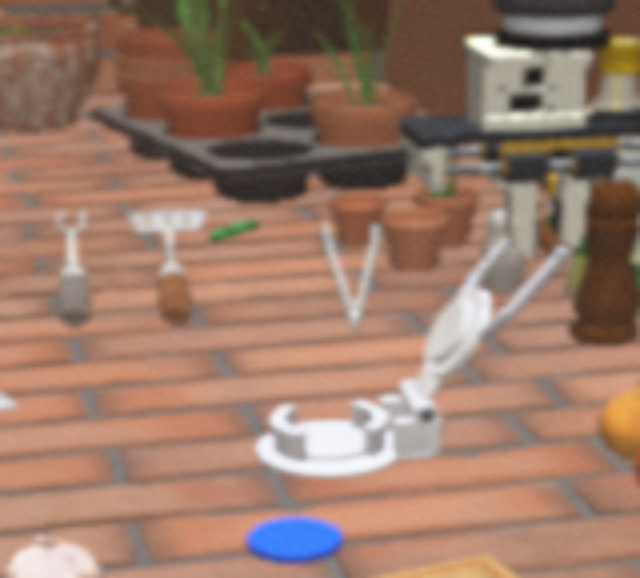

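```bash
python3 -m creep '[{"dx":0,"dy":0,"dz":0,"rx":0,"ry":0,"rz":0,"gripper":0.5},{"dx":0,"dy":0,"dz":0,"rx":0,"ry":0,"rz":0,"gripper":0.5},{"dx":0,"dy":-0.06,"dz":0,"rx":0,"ry":0,"rz":0,"gripper":0.5},{"dx":0,"dy":-0.06,"dz":0,"rx":0,"ry":0,"rz":0,"gripper":0.5},{"dx":-0.188,"dy":-0.06,"dz":0,"rx":0,"ry":-1.572,"rz":0,"gripper":1},{"dx":-0.188,"dy":-0.06,"dz":0,"rx":0,"ry":-1.572,"rz":0,"gripper":1},{"dx":-0.188,"dy":-0.06,"dz":0,"rx":0,"ry":-1.572,"rz":0,"gripper":1},{"dx":-0.188,"dy":-0.06,"dz":0,"rx":0,"ry":-1.572,"rz":0,"gripper":1},{"dx":-0.188,"dy":-0.06,"dz":0,"rx":0,"ry":-1.572,"rz":0,"gripper":1},{"dx":-0.188,"dy":-0.06,"dz":0,"rx":0,"ry":-1.572,"rz":0,"gripper":1},{"dx":-0.188,"dy":-0.06,"dz":0,"rx":0,"ry":-1.572,"rz":0,"gripper":1},{"dx":-0.188,"dy":-0.06,"dz":0,"rx":0,"ry":-1.572,"rz":0,"gripper":1},{"dx":-0.188,"dy":-0.06,"dz":0,"rx":0,"ry":-1.572,"rz":0,"gripper":1},{"dx":-0.188,"dy":-0.06,"dz":0,"rx":0,"ry":-1.572,"rz":0,"gripper":1},{"dx":-0.188,"dy":-0.06,"dz":0,"rx":0,"ry":-1.572,"rz":0,"gripper":1}]' 30
python3 - <<'E'
from h import *
st=status.observe();print(st['tool_pos'],st['tool_rot'])
p,d=read_camera('wrist');save('w3',p);np.savez('w3.npz',p=p,W=cloud('wrist',d,st),d=d)
E
```

```text
time: 7.95
tool_pos: [0.4982, 0.216, 0.2378]
tool_rot: [-1.571, -0.0, 1.517]
contact_force: [-0.5, -0.2, 0.2]
opening: 0.0919
[0.49824524 0.21596703 0.23783987] [-1.57106581e+00 -2.56146854e-04  1.51679542e+00]
```

View pics/w3.png

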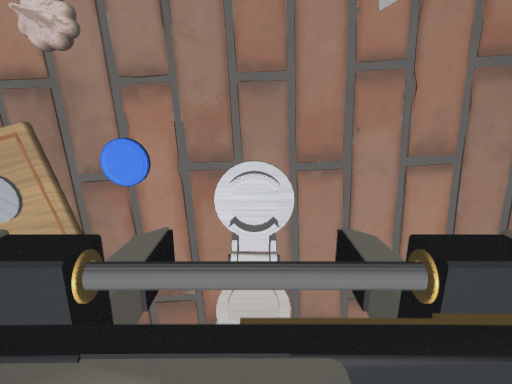

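The lid is back. The wrist view shows the empty well centred at about (254,198). I'll fit circles to the foot edge and the well walls.

```bash
cat >> h.py <<'E'
def ray(name,uv,zp,st=None):
    c=get_calibration(name);T=T_cam(name,st)
    n=cv2.undistortPoints(np.array(uv,float).reshape(-1,1,2),K(c),np.array(c['D'],float)).reshape(-1,2)
    D=np.c_[n,np.ones(len(n))]@T[:3,:3].T
    return T[:3,3]+D*((zp-T[2,3])/D[:,2])[:,None]
from scipy.optimize import least_squares
def circ(P,r=None):
    P=P[:,:2]
    if r is None: f=lambda q:np.hypot(P[:,0]-q[0],P[:,1]-q[1])-q[2]; x0=[*P.mean(0),.04]
    else: f=lambda q:np.hypot(P[:,0]-q[0],P[:,1]-q[1])-r; x0=P.mean(0)
    s=least_squares(f,x0,loss='soft_l1',f_scale=.0008);return s.x,np.abs(f(s.x)).mean()
E
python3 - <<'E'
from h import *
z=np.load('w3.npz');p,W=z['p'],z['W'];st=status.observe()
hsv=cv2.cvtColor(p,cv2.COLOR_RGB2HSV)
m=((hsv[...,1]<45)&(hsv[...,2]>120)).astype(np.uint8);m[:150]=0;m[245:]=0;m[:,:205]=0;m[:,305:]=0
save('m3',cv2.resize(np.hstack([p[150:260,200:310],np.repeat(m[150:260,200:310,None]*255,3,2)]),None,fx=3.5,fy=3.5))
c=max(cv2.findContours(m,0,cv2.CHAIN_APPROX_NONE)[0],key=len)[:,0]
c=c[(c[:,1]<225)&(c[:,0]>206)&(c[:,0]<303)]
P=ray('wrist',c,.006,st);print('foot',circ(P),circ(P,.052))
# heights
for zr in [(.028,.036),(.008,.0125),(.003,.0075)]:
    mm=(W[...,2]>zr[0])&(W[...,2]<zr[1])&(m>0);Q=W[mm];print(zr,len(Q),Q.mean(0),np.median(Q,0),Q.min(0),Q.max(0))
mm=(W[...,2]>.029)&(W[...,2]<.036)&(m>0)&(W[...,0]<.58);Q=W[mm];print('rim',circ(Q,.0355),circ(Q))
print(W[198,254],W[198,240],W[198,268])
E
```

```text
foot (array([0.53451009, 0.21275052, 0.05113943]), np.float64(0.00032357121127906584)) (array([0.53535261, 0.21271401]), np.float64(0.0006641062065107304))
(0.028, 0.036) 876 [0.53381451 0.2128556  0.03208966] [0.51154794 0.21339139 0.03203411] [0.49360156 0.18094794 0.02929296] [0.58404739 0.2450702  0.03596015]
(0.008, 0.0125) 1689 [0.53632523 0.21253148 0.01011597] [0.53593254 0.2124443  0.01013662] [0.48639937 0.16571095 0.00802098] [0.59142733 0.25371238 0.01249516]
(0.003, 0.0075) 2152 [0.52950574 0.21301636 0.00598222] [0.52709609 0.21311552 0.00601185] [0.48293036 0.16139248 0.00301175] [0.59594586 0.26451948 0.00749889]
rim (array([0.53461902, 0.21259435]), np.float64(0.0029454671992178967)) (array([0.53471108, 0.21259944, 0.03671411]), np.float64(0.002789060381973633))
[0.53014347 0.21327653 0.00984445] [0.52899314 0.19565494 0.01055152] [0.53073186 0.23090593 0.01110578]
```

View pics/m3.png

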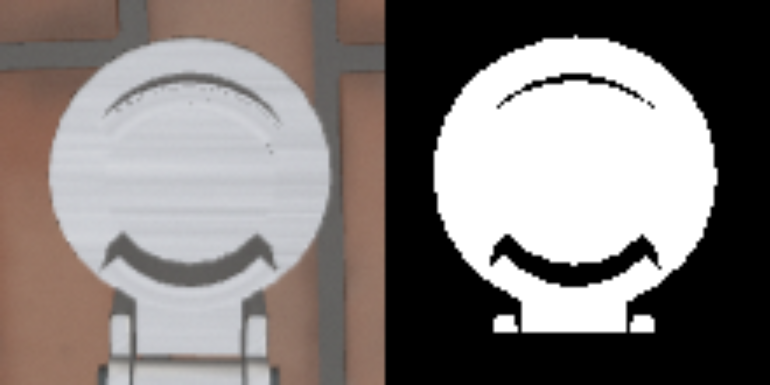

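```bash
python3 -m creep '[{"dx":-0.311,"dy":-0.02,"dz":0.009,"rx":0,"ry":0,"rz":0,"gripper":1},{"dx":-0.311,"dy":-0.02,"dz":0.009,"rx":0,"ry":0,"rz":0,"gripper":1},{"dx":-0.311,"dy":-0.02,"dz":0.009,"rx":0,"ry":0,"rz":0,"gripper":1},{"dx":-0.311,"dy":-0.02,"dz":0.009,"rx":0,"ry":0,"rz":0,"gripper":1},{"dx":-0.311,"dy":-0.02,"dz":0.009,"rx":0,"ry":0,"rz":0,"gripper":1},{"dx":-0.311,"dy":-0.02,"dz":0.009,"rx":0,"ry":0,"rz":0,"gripper":1},{"dx":-0.311,"dy":-0.02,"dz":0.009,"rx":0,"ry":0,"rz":0,"gripper":1},{"dx":-0.311,"dy":-0.02,"dz":0.009,"rx":0,"ry":0,"rz":0,"gripper":1}]' 30
python3 - <<'E'
from h import *
st=status.observe();print(st['tool_pos'],st['tool_rot'])
p,d=read_camera('wrist');save('w4',p);W=cloud('wrist',d,st);np.savez('w4.npz',p=p,W=W,d=d)
hsv=cv2.cvtColor(p,cv2.COLOR_RGB2HSV)
m=((hsv[...,1]<45)&(hsv[...,2]>120)&(W[...,2]>.02)).astype(np.uint8);m[240:]=0
n,l,s,c=cv2.connectedComponentsWithStats(m)
for i in range(1,n):
    if s[i,4]>300: 
        cc=max(cv2.findContours((l==i).astype(np.uint8),0,cv2.CHAIN_APPROX_NONE)[0],key=len)[:,0]
        P=ray('wrist',cc,.0265,st);print(s[i],c[i],np.median(W[l==i],0),circ(P))
E
```

```text
time: 9.0
tool_pos: [0.4732, -0.0928, 0.2576]
tool_rot: [-1.571, -0.0, 1.52]
contact_force: [0.2, 0.2, -0.5]
opening: 0.092
[ 0.4732176  -0.092796    0.25763944] [-1.57073085e+00 -4.77281421e-04  1.51981053e+00]
[ 315    7   51   55 1981] [340.56587582  34.02069662] [0.32636958 0.0050733  0.03918577] (array([0.32364343, 0.00951445, 0.02602132]), np.float64(0.001534035458017907))
[ 228  178   47   45 1614] [250.877943   200.48636927] [ 0.50900556 -0.09942322  0.02656252] (array([ 0.50963043, -0.09958259,  0.02911807]), np.float64(0.00033615447193864286))
[154 209  34  31 673] [171.93759287 221.75037147] [ 0.53211512 -0.20251304  0.02662617] (array([ 0.53435564, -0.20459382,  0.02020859]), np.float64(0.0025201546374003236))
```

View pics/w4.png

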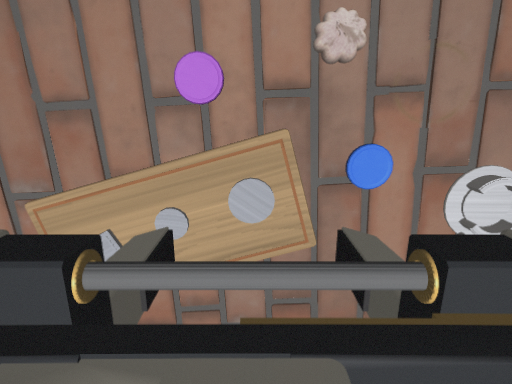

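```bash
python3 -m creep '[{"dx":-0.005,"dy":0.06,"dz":-0.037,"rx":0,"ry":0,"rz":0,"gripper":1},{"dx":-0.005,"dy":0.12,"dz":-0.037,"rx":0,"ry":0,"rz":0,"gripper":1},{"dx":-0.005,"dy":0.17,"dz":-0.037,"rx":0,"ry":0,"rz":0,"gripper":1},{"dx":-0.005,"dy":0.19,"dz":-0.037,"rx":0,"ry":0,"rz":0,"gripper":1},{"dx":-0.005,"dy":0.19,"dz":-0.037,"rx":0,"ry":0,"rz":0,"gripper":1},{"dx":-0.005,"dy":0.19,"dz":-0.037,"rx":0,"ry":0,"rz":0,"gripper":1}]' 30
python3 - <<'E'
from h import *
st=status.observe();print(st['tool_pos'],st['tool_rot'])
p,d=read_camera('wrist');save('w5',p)
p,d=read_camera('side');save('s5',cv2.resize(p[140:300,190:350],None,fx=3.7,fy=3.7,interpolation=cv2.INTER_CUBIC))
E
```

```text
time: 9.8
tool_pos: [0.5107, -0.1007, 0.0688]
tool_rot: [-1.573, 0.0, 1.519]
contact_force: [-0.4, 0.0, 0.1]
opening: 0.0919
[ 0.5107027  -0.10073144  0.06878111] [-1.57268088e+00  4.24540601e-04  1.51918818e+00]
```

View pics/w5.png

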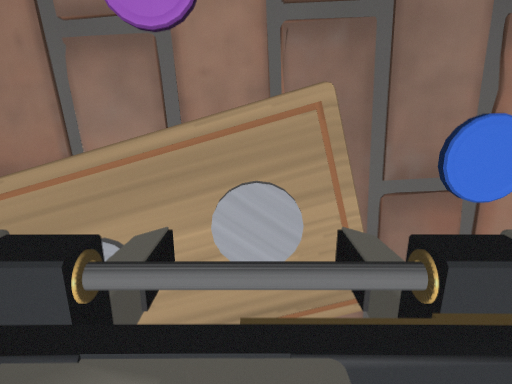

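View pics/s5.png

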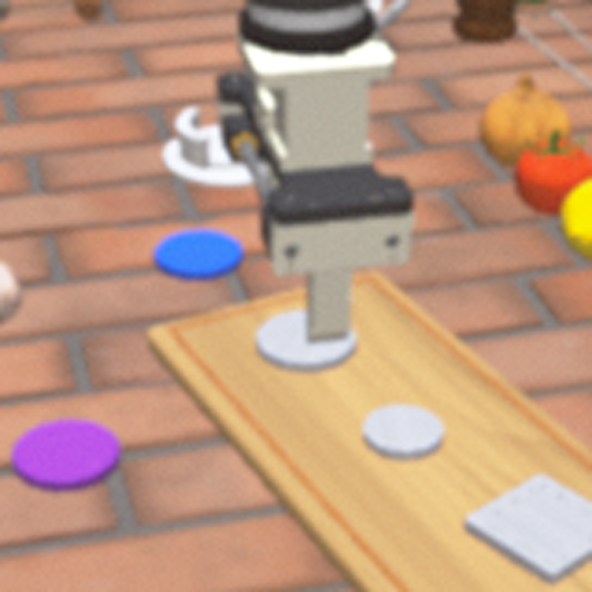

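```bash
python3 -m creep '[{"dx":0.001,"dy":0.02,"dz":0.001,"rx":0,"ry":0,"rz":0,"gripper":1},{"dx":0.001,"dy":0.03,"dz":0.001,"rx":0,"ry":0,"rz":0,"gripper":1},{"dx":0.001,"dy":0.03,"dz":0.001,"rx":0,"ry":0,"rz":0,"gripper":1},{"dx":0.001,"dy":0.03,"dz":0.001,"rx":0,"ry":0,"rz":0,"gripper":1}]' 30
```

```text
time: 10.4
tool_pos: [0.5093, -0.1003, 0.0383]
tool_rot: [-1.572, 0.0, 1.518]
contact_force: [-0.3, -0.5, -0.6]
opening: 0.0919
```

```bash
python3 -m creep '[{"dx":0,"dy":0.0015,"dz":0,"rx":0,"ry":0,"rz":0,"gripper":1},{"dx":0,"dy":0.0015,"dz":0,"rx":0,"ry":0,"rz":0,"gripper":0.5},{"dx":0,"dy":0.0015,"dz":0,"rx":0,"ry":0,"rz":0,"gripper":0.5},{"dx":0,"dy":0.0015,"dz":0,"rx":0,"ry":0,"rz":0,"gripper":0.5},{"dx":0,"dy":0.0015,"dz":0,"rx":0,"ry":0,"rz":0,"gripper":0.5},{"dx":0,"dy":0.0015,"dz":0,"rx":0,"ry":0,"rz":0,"gripper":0.5},{"dx":0,"dy":0.0015,"dz":0,"rx":0,"ry":0,"rz":0,"gripper":0.5}]' 20
python3 -m creep '[{"dx":0,"dy":-0.01,"dz":0,"rx":0,"ry":0,"rz":0,"gripper":0.5},{"dx":0,"dy":-0.05,"dz":0,"rx":0,"ry":0,"rz":0,"gripper":0.5},{"dx":0,"dy":-0.08,"dz":0,"rx":0,"ry":0,"rz":0,"gripper":0.5},{"dx":0,"dy":-0.08,"dz":0,"rx":0,"ry":0,"rz":0,"gripper":0.5},{"dx":0,"dy":-0.08,"dz":0,"rx":0,"ry":0,"rz":0,"gripper":0.5}]' 20
python3 - <<'E'
from h import *
st=status.observe();print(st['tool_pos'],st['tool_rot'])
p,d=read_camera('wrist');save('w6',p);W=cloud('wrist',d,st);np.savez('w6.npz',p=p,W=W,st=[*st['tool_pos'],*st['tool_rot']])
p,d=read_camera('side');save('s6',cv2.resize(p[140:300,190:350],None,fx=3.7,fy=3.7,interpolation=cv2.INTER_CUBIC))
E
```

```text
time: 11.28
tool_pos: [0.5089, -0.1001, 0.0363]
tool_rot: [-1.571, -0.0, 1.518]
contact_force: [0.5, 0.1, 0.9]
opening: 0.0588
time: 11.9
tool_pos: [0.5083, -0.1, 0.1158]
tool_rot: [-1.57, -0.0, 1.518]
contact_force: [0.0, -0.7, -1.4]
opening: 0.0589
[ 0.50834358 -0.09997241  0.11575065] [-1.56994275e+00 -3.45377921e-04  1.51795765e+00]
```

View pics/w6.png

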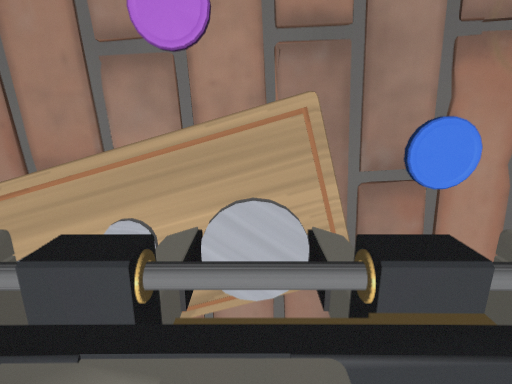

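View pics/s6.png

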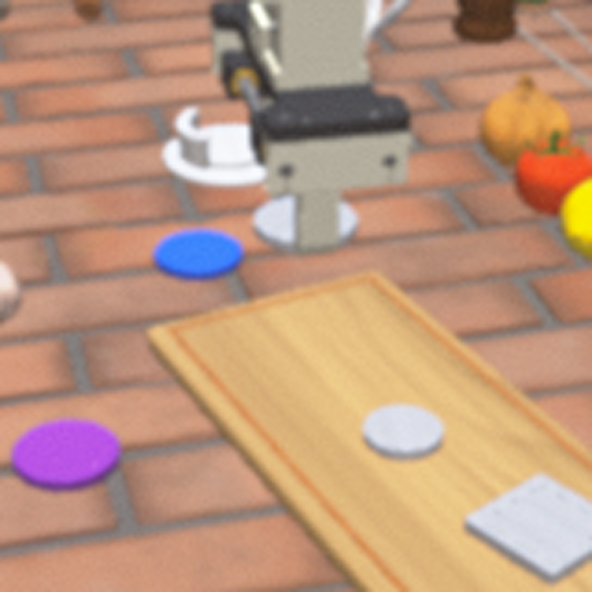

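```bash
cat > held.py <<'E'
from h import *
def held(fn):
    z=np.load(fn);p,W,s=z['p'],z['W'],z['st'];st=dict(tool_pos=s[:3],tool_rot=s[3:])
    Rm=rot(s[3:]);L=(W-s[:3])@Rm   # tool coords
    hsv=cv2.cvtColor(p,cv2.COLOR_RGB2HSV)
    m=(hsv[...,1]<60)&(np.abs(L[...,1]-.008)<.006)&(np.abs(L[...,0])<.033)&(np.abs(L[...,2])<.036)
    m[262:288]=0
    m=cv2.morphologyEx(m.astype(np.uint8),cv2.MORPH_OPEN,np.ones((3,3)))
    n,l,ss,c=cv2.connectedComponentsWithStats(m)
    m=np.isin(l,[i for i in range(1,n) if ss[i,4]>80])
    Q=L[m];A=np.c_[Q[:,0],Q[:,2],np.ones(len(Q))];co,*_=np.linalg.lstsq(A,Q[:,1],rcond=None)
    print('plane',co,'n',len(Q),'resid',(Q[:,1]-A@co).std())
    ytop=Q[:,1].mean()
    cs=[c[:,0] for c in cv2.findContours(m.astype(np.uint8),0,cv2.CHAIN_APPROX_NONE)[0]]
    c=np.concatenate(cs);c=c[(c[:,1]<259)|(c[:,1]>290)]
    # ray to plane y=ytop in tool frame
    zc=(s[:3]+Rm@[0,ytop,0])[2]
    P=(ray('wrist',c,zc,st)-s[:3])@Rm
    P2=P[:,[0,2]];print('centre tool x,z',circ(P2),circ(P2,.0295))
    vis=p.copy();vis[m]=[255,0,0];return vis
E
python3 - <<'E'
from held import *
save('v6',held('w6.npz'))
E
```

```text
plane [0.00294054 0.0074485  0.00956743] n 6206 resid 0.0010915452470599226
centre tool x,z (array([-0.00030829, -0.00011509,  0.02988183]), np.float64(0.0010303370952662399)) (array([-3.06584938e-04, -1.59674976e-05]), np.float64(0.001045383777104657))
```

View pics/v6.png

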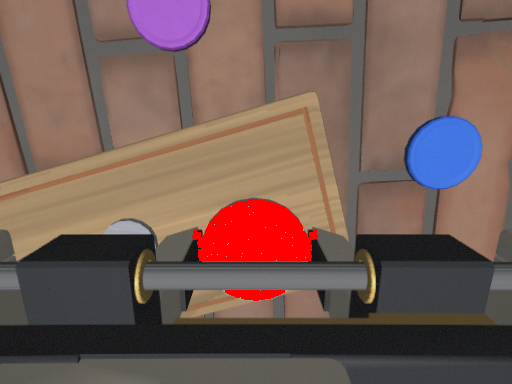

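```bash
python3 -m creep '[{"dx":0.314,"dy":0,"dz":-0.0095,"rx":0,"ry":0,"rz":0,"gripper":0.5},{"dx":0.314,"dy":0,"dz":-0.0095,"rx":0,"ry":0,"rz":0,"gripper":0.5},{"dx":0.314,"dy":0,"dz":-0.0095,"rx":0,"ry":0,"rz":0,"gripper":0.5},{"dx":0.314,"dy":0,"dz":-0.0095,"rx":0,"ry":0,"rz":0,"gripper":0.5},{"dx":0.314,"dy":0,"dz":-0.0095,"rx":0,"ry":0,"rz":0,"gripper":0.5},{"dx":0.314,"dy":0,"dz":-0.0095,"rx":0,"ry":0,"rz":0,"gripper":0.5},{"dx":0.314,"dy":0.03,"dz":-0.0095,"rx":0,"ry":0,"rz":0,"gripper":0.5},{"dx":0.314,"dy":0.04,"dz":-0.0095,"rx":0,"ry":0,"rz":0,"gripper":0.5},{"dx":0.314,"dy":0.04,"dz":-0.0095,"rx":0,"ry":0,"rz":0,"gripper":0.5}]' 20
python3 - <<'E'
from held import *
st=status.observe();print(st['tool_pos'],st['tool_rot'])
p,d=read_camera('wrist');save('w7',p);W=cloud('wrist',d,st);np.savez('w7.npz',p=p,W=W,st=[*st['tool_pos'],*st['tool_rot']])
held('w7.npz')
hsv=cv2.cvtColor(p,cv2.COLOR_RGB2HSV)
# foot front edge
m=((hsv[...,1]<45)&(hsv[...,2]>110)&(W[...,2]<.04)).astype(np.uint8);m[250:]=0
n,l,s,c=cv2.connectedComponentsWithStats(m)
for i in range(1,n):
    if s[i,4]>300: print(s[i],c[i])
p,d=read_camera('side');save('s7',cv2.resize(p[90:230,190:350],None,fx=3.7,fy=3.7,interpolation=cv2.INTER_CUBIC))
E
```

```text
time: 13.12
tool_pos: [0.5344, 0.2119, 0.0753]
tool_rot: [-1.568, 0.001, 1.517]
contact_force: [-0.1, 0.2, -0.2]
opening: 0.0584
[0.53439355 0.21193837 0.07526407] [-1.56827660e+00  7.87425752e-04  1.51696586e+00]
plane [0.00158101 0.00858498 0.00956387] n 6218 resid 0.00109800342303935
centre tool x,z (array([-2.64002452e-04, -7.87917763e-05,  2.98509729e-02]), np.float64(0.0010473599407473633)) (array([-2.53477242e-04,  7.07118424e-06]), np.float64(0.001055151196615866))
[ 186  145  142   90 7415] [257.17923129 185.57086986]
```

View pics/w7.png

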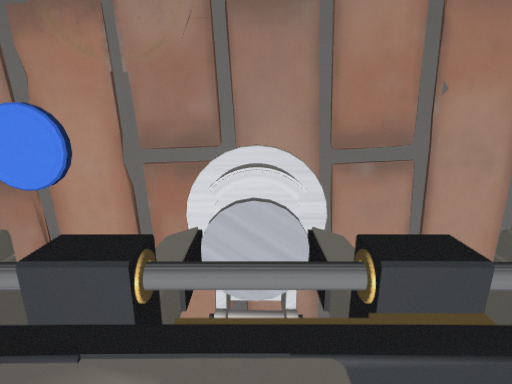

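View pics/s7.png

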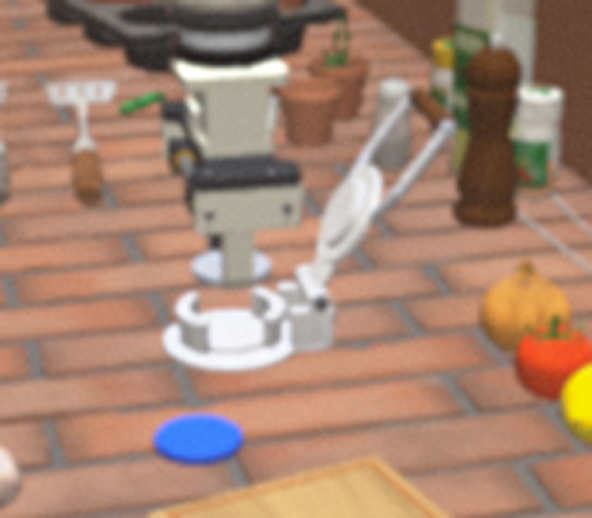

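```bash
python3 - <<'E'
from h import *
z=np.load('w7.npz');p,W,s=z['p'],z['W'],z['st'];st=dict(tool_pos=s[:3],tool_rot=s[3:])
hsv=cv2.cvtColor(p,cv2.COLOR_RGB2HSV)
m=((hsv[...,1]<50)&(hsv[...,2]>120)).astype(np.uint8);m[245:]=0;m[:100]=0;m[:,:180]=0;m[:,335:]=0
c=max(cv2.findContours(m,0,cv2.CHAIN_APPROX_NONE)[0],key=len)[:,0]
c=c[(c[:,1]<222)]
P=ray('wrist',c,.006,st);print(circ(P),circ(P,.0517),len(P),c.min(0),c.max(0))
# rim: front wall top, outer edge radius .0395 / inner .0315 via depth
mm=(W[...,2]>.026)&(W[...,2]<.037);mm[215:]=0;Q=W[mm];print(len(Q),Q.mean(0));r=np.hypot(*(Q[:,:2]-[.5346,.2127]).T);print(np.percentile(r,[2,20,50,80,98]));print(circ(Q,.0355))
E
```

```text
(array([0.53425281, 0.21287866, 0.0511392 ]), np.float64(0.00019259897554799597)) (array([0.53495147, 0.2128436 ]), np.float64(0.0002881387586261803)) 217 [186 145] [327 221]
1619 [0.50257974 0.21466401 0.03185207]
[0.03152473 0.03355769 0.03664657 0.03938095 0.04082339]
(array([0.53331494, 0.21282733]), np.float64(0.002449659665693302))
```

```bash
python3 -m creep '[{"dx":0.0012,"dy":0.02,"dz":0,"rx":0,"ry":0,"rz":0,"gripper":0.5},{"dx":0.0012,"dy":0.02,"dz":0,"rx":0,"ry":0,"rz":0,"gripper":0.5},{"dx":0.0012,"dy":0.026,"dz":0,"rx":0,"ry":0,"rz":0,"gripper":0.5},{"dx":0.0012,"dy":0.03,"dz":0,"rx":0,"ry":0,"rz":0,"gripper":0.5},{"dx":0.0012,"dy":0.03,"dz":0,"rx":0,"ry":0,"rz":0,"gripper":0.5},{"dx":0.0012,"dy":0.03,"dz":0,"rx":0,"ry":0,"rz":0,"gripper":0.5}]' 20
```

```text
time: 13.98
tool_pos: [0.5349, 0.2141, 0.0463]
tool_rot: [-1.571, 0.0, 1.518]
contact_force: [-1.1, -0.3, -1.9]
opening: 0.0588
```

```bash
python3 -m creep '[{"dx":-0.0008,"dy":0.003,"dz":0,"rx":0,"ry":0,"rz":0,"gripper":0.5},{"dx":-0.0008,"dy":0.007,"dz":0,"rx":0,"ry":0,"rz":0,"gripper":0.5},{"dx":-0.0008,"dy":0.011,"dz":0,"rx":0,"ry":0,"rz":0,"gripper":0.5},{"dx":-0.0008,"dy":0.011,"dz":0,"rx":0,"ry":0,"rz":0,"gripper":0.5}]' 20
```

```text
time: 14.48
tool_pos: [0.5348, 0.2133, 0.0348]
tool_rot: [-1.57, 0.0, 1.518]
contact_force: [0.7, -0.2, -0.7]
opening: 0.0588
```

Inside the well there is no contact force yet, so I'll go on to the bottom.

```bash
python3 -m creep '[{"dx":0,"dy":0.003,"dz":0,"rx":0,"ry":0,"rz":0,"gripper":0.5},{"dx":0,"dy":0.005,"dz":0,"rx":0,"ry":0,"rz":0,"gripper":0.5},{"dx":0,"dy":0.006,"dz":0,"rx":0,"ry":0,"rz":0,"gripper":0.5},{"dx":0,"dy":0.006,"dz":0,"rx":0,"ry":0,"rz":0,"gripper":0.5}]' 20
```

```text
time: 14.98
tool_pos: [0.535, 0.2133, 0.0292]
tool_rot: [-1.571, -0.0, 1.518]
contact_force: [-0.0, -0.8, -0.3]
opening: 0.0591
```

```bash
python3 -m creep '[{"dx":0,"dy":0.001,"dz":0,"rx":0,"ry":0,"rz":0,"gripper":0.5},{"dx":0,"dy":0.001,"dz":0,"rx":0,"ry":0,"rz":0,"gripper":0.5}]' 20
```

```text
time: 15.22
tool_pos: [0.535, 0.2134, 0.0283]
tool_rot: [-1.571, -0.0, 1.518]
contact_force: [0.1, 0.3, -0.5]
opening: 0.059
```

```bash
python3 -m creep '[{"dx":0,"dy":0.0005,"dz":0,"rx":0,"ry":0,"rz":0,"gripper":0.5},{"dx":0,"dy":0.0005,"dz":0,"rx":0,"ry":0,"rz":0,"gripper":0.85},{"dx":0,"dy":0.0005,"dz":0,"rx":0,"ry":0,"rz":0,"gripper":0.85},{"dx":0,"dy":0.0005,"dz":0,"rx":0,"ry":0,"rz":0,"gripper":0.85},{"dx":0,"dy":0.0005,"dz":0,"rx":0,"ry":0,"rz":0,"gripper":0.85},{"dx":0,"dy":0.0005,"dz":0,"rx":0,"ry":0,"rz":0,"gripper":0.85}]' 20
python3 -m creep '[{"dx":0,"dy":-0.02,"dz":0,"rx":0,"ry":0,"rz":0,"gripper":0.85},{"dx":0,"dy":-0.07,"dz":0,"rx":0,"ry":0,"rz":0,"gripper":0.85},{"dx":0,"dy":-0.13,"dz":0.02,"rx":0,"ry":0,"rz":0,"gripper":0.85},{"dx":0,"dy":-0.19,"dz":0.04,"rx":0,"ry":0,"rz":0,"gripper":0.85},{"dx":0,"dy":-0.21,"dz":0.04,"rx":0,"ry":0,"rz":0,"gripper":0.85},{"dx":0,"dy":-0.21,"dz":0.04,"rx":0,"ry":0,"rz":0,"gripper":0.85},{"dx":0,"dy":-0.21,"dz":0.04,"rx":0,"ry":0,"rz":0,"gripper":0.85}]' 20
python3 - <<'E'
from h import *
st=status.observe();print(st['tool_pos'],st['tool_rot'])
p,d=read_camera('wrist');save('w8',cv2.resize(p[130:260,180:330],None,fx=4,fy=4,interpolation=cv2.INTER_CUBIC));W=cloud('wrist',d,st);np.savez('w8.npz',p=p,W=W,st=[*st['tool_pos'],*st['tool_rot']])
p,d=read_camera('side');save('s8',cv2.resize(p[90:230,190:350],None,fx=3.7,fy=3.7,interpolation=cv2.INTER_CUBIC))
E
```

```text
time: 15.98
tool_pos: [0.5349, 0.2133, 0.0277]
tool_rot: [-1.571, -0.0, 1.518]
contact_force: [0.5, -0.0, 0.8]
opening: 0.0778
time: 16.85
tool_pos: [0.4945, 0.2152, 0.2362]
tool_rot: [-1.569, 0.001, 1.518]
contact_force: [0.6, -0.3, 0.1]
opening: 0.0783
[0.49447053 0.21519665 0.23622535] [-1.56857363e+00  7.37914024e-04  1.51790495e+00]
```

View pics/w8.png

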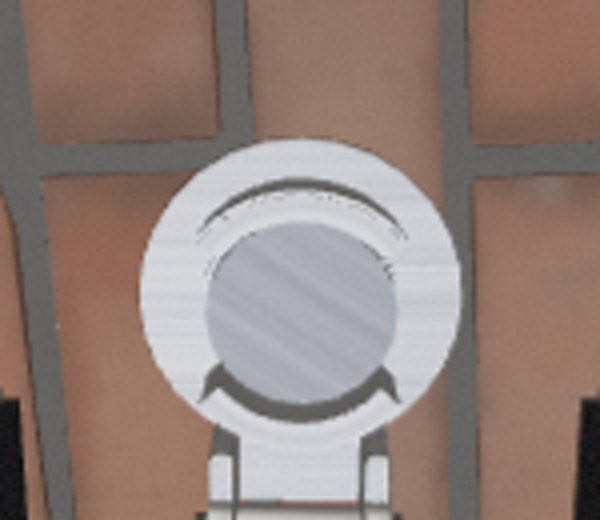

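View pics/s8.png

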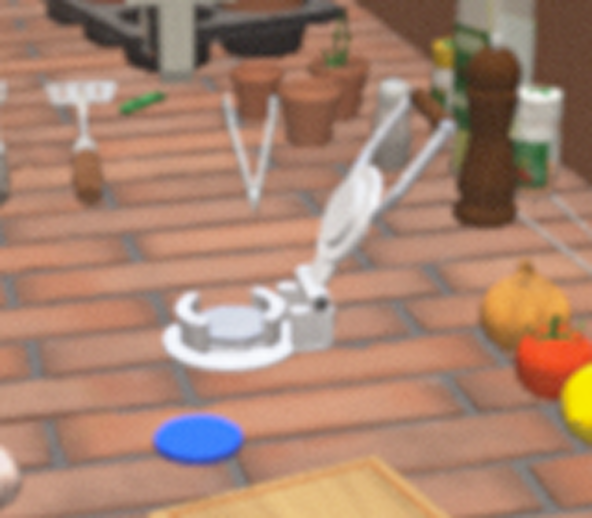

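The plate is in the well in both views: the wrist crop shows its disc at about (300,310), inside both wall arcs. A depth check of its height, tilt and centre comes next.

```bash
python3 - <<'E'
from h import *
z=np.load('w8.npz');p,W=z['p'],z['W']
d=np.hypot(W[...,0]-.5347,W[...,1]-.213)
m=(d<.026)&(W[...,2]<.03)&(W[...,2]>.012);Q=W[m]
A=np.c_[Q[:,:2]-[.5347,.213],np.ones(len(Q))];c=np.linalg.lstsq(A,Q[:,2],rcond=None)[0];print('plane',c,len(Q),(Q[:,2]-A@c).std())
s=z['st'];st=dict(tool_pos=s[:3],tool_rot=s[3:])
# plate sides (y edges) at z=.019, mid row
g=cv2.cvtColor(p,cv2.COLOR_RGB2LAB).astype(int)
row=200+7
print([tuple(p[row,c]) for c in list(range(228,238))+list(range(274,284))])
E
```

```text
plane [-0.00334496  0.00086804  0.01847184] 1316 0.0007859159800291686
[(np.uint8(207), np.uint8(209), np.uint8(214)), (np.uint8(207), np.uint8(208), np.uint8(213)), (np.uint8(206), np.uint8(209), np.uint8(213)), (np.uint8(193), np.uint8(195), np.uint8(203)), (np.uint8(176), np.uint8(180), np.uint8(189)), (np.uint8(175), np.uint8(179), np.uint8(187)), (np.uint8(176), np.uint8(180), np.uint8(189)), (np.uint8(176), np.uint8(179), np.uint8(189)), (np.uint8(175), np.uint8(180), np.uint8(187)), (np.uint8(172), np.uint8(178), np.uint8(185)), (np.uint8(172), np.uint8(175), np.uint8(184)), (np.uint8(170), np.uint8(174), np.uint8(183)), (np.uint8(169), np.uint8(171), np.uint8(181)), (np.uint8(169), np.uint8(171), np.uint8(181)), (np.uint8(167), np.uint8(171), np.uint8(180)), (np.uint8(183), np.uint8(187), np.uint8(194)), (np.uint8(199), np.uint8(201), np.uint8(207)), (np.uint8(199), np.uint8(203), np.uint8(207)), (np.uint8(201), np.uint8(203), np.uint8(208)), (np.uint8(200), np.uint8(202), np.uint8(209))]
```

```bash
python3 -m creep '[{"dx":-0.001,"dy":-0.02,"dz":-0.06,"rx":0,"ry":1.573,"rz":0,"gripper":0.5},{"dx":-0.001,"dy":-0.02,"dz":-0.06,"rx":0,"ry":1.573,"rz":0,"gripper":0.5},{"dx":-0.001,"dy":-0.02,"dz":-0.194,"rx":0,"ry":1.573,"rz":0,"gripper":0.5},{"dx":-0.001,"dy":-0.02,"dz":-0.194,"rx":0,"ry":1.573,"rz":0,"gripper":0.5},{"dx":-0.001,"dy":-0.02,"dz":-0.194,"rx":0,"ry":1.573,"rz":0,"gripper":0.5},{"dx":-0.001,"dy":-0.02,"dz":-0.194,"rx":0,"ry":1.573,"rz":0,"gripper":0.5},{"dx":-0.001,"dy":-0.02,"dz":-0.194,"rx":0,"ry":1.573,"rz":0,"gripper":0.5},{"dx":-0.001,"dy":-0.02,"dz":-0.194,"rx":0,"ry":1.573,"rz":0,"gripper":0.5},{"dx":-0.001,"dy":-0.02,"dz":-0.194,"rx":0,"ry":1.573,"rz":0,"gripper":0.5},{"dx":-0.001,"dy":-0.02,"dz":-0.194,"rx":0,"ry":1.573,"rz":0,"gripper":0.5},{"dx":-0.001,"dy":-0.02,"dz":-0.194,"rx":0,"ry":1.573,"rz":0,"gripper":0.5}]' 20
python3 - <<'E'
from h import *
st=status.observe();print(st['tool_pos'],st['tool_rot'])
p,d=read_camera('wrist');save('w9',p);W=cloud('wrist',d,st);np.savez('w9.npz',p=p,W=W,st=[*st['tool_pos'],*st['tool_rot']])
hsv=cv2.cvtColor(p,cv2.COLOR_RGB2HSV)
m=(W[...,2]>.15)&(W[...,2]<.2)&(hsv[...,2]<130)&(np.abs(W[...,0]-.69)<.03)&(hsv[...,1]>80);Q=W[m];print(len(Q),np.median(Q,0),np.percentile(Q,2,0),np.percentile(Q,98,0))
E
```

```text
time: 18.32
tool_pos: [0.6886, 0.2041, 0.2566]
tool_rot: [-1.571, 0.002, -0.054]
contact_force: [0.3, -0.2, 0.6]
opening: 0.0463
[0.68859496 0.2041074  0.25664479] [-1.57109050e+00  1.50006681e-03 -5.35754407e-02]
1931 [0.68701406 0.20668667 0.1815466 ] [0.67896526 0.16641672 0.17612237] [0.69496598 0.24183711 0.18366194]
```

View pics/w9.png

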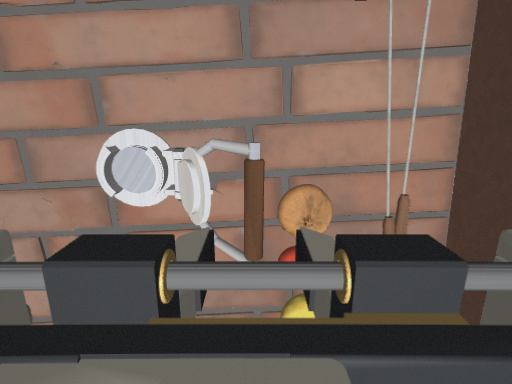

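```bash
python3 -m creep '[{"dx":-0.0015,"dy":0.05,"dz":0,"rx":0,"ry":0,"rz":0,"gripper":0.5},{"dx":-0.0015,"dy":0.083,"dz":0,"rx":0,"ry":0,"rz":0,"gripper":0.5},{"dx":-0.0015,"dy":0.083,"dz":0,"rx":0,"ry":0,"rz":0,"gripper":0.5},{"dx":-0.0015,"dy":0.083,"dz":0,"rx":0,"ry":0,"rz":0,"gripper":0},{"dx":-0.0015,"dy":0.083,"dz":0,"rx":0,"ry":0,"rz":0,"gripper":0},{"dx":-0.0015,"dy":0.083,"dz":0,"rx":0,"ry":0,"rz":0,"gripper":0},{"dx":-0.0015,"dy":0.083,"dz":0,"rx":0,"ry":0,"rz":0,"gripper":0},{"dx":-0.0015,"dy":0.083,"dz":0,"rx":0,"ry":0,"rz":0,"gripper":0}]' 30
python3 - <<'E'
import numpy as np
from h import status
t=status.observe()['tool_pos'];print(t)
# arc centre in tcp coords: fit from observed pts (x,z)
c=np.array([.6012,.0409]);
for q in [(.4482,.0921),(.4838,.1517),(.5809,.201),(.6879,.1761),(t[0],t[2])]:
    v=np.array(q)-c; print(q,np.hypot(*v),np.arctan2(v[1],-v[0]))
E
```

```text
time: 19.38
tool_pos: [0.6876, 0.2043, 0.1757]
tool_rot: [-1.57, -0.002, -0.055]
contact_force: [0.5, 0.2, 4.1]
opening: 0.0145
[0.6876447  0.20433716 0.17571999]
(0.4482, 0.0921) 0.16133951778780048 0.3229265632625784
(0.4838, 0.1517) 0.16142924146510754 0.7564842253488353
(0.5809, 0.201) 0.16138184532344402 1.4446735990959887
(0.6879, 0.1761) 0.1606111141857873 2.1410115146302964
(np.float64(0.6876447008460888), np.float64(0.17571998513009207)) 0.16015340987580637 2.14095051117358
```

```bash
python3 - <<'E'
import numpy as np
r=.1612;f0=2.141
for f in np.linspace(f0,.07,20)[1:]: print(round(f,2),round(r*(np.cos(f0)-np.cos(f)),3),round(-r*(np.sin(f)-np.sin(f0)),3))
E
```

```text
2.03 -0.015 -0.009
1.92 -0.031 -0.016
1.81 -0.048 -0.021
1.7 -0.065 -0.024
1.6 -0.083 -0.025
1.49 -0.101 -0.025
1.38 -0.118 -0.023
1.27 -0.135 -0.018
1.16 -0.151 -0.012
1.05 -0.167 -0.004
0.94 -0.182 0.005
0.83 -0.195 0.016
0.72 -0.208 0.029
0.61 -0.219 0.043
0.51 -0.228 0.058
0.4 -0.236 0.073
0.29 -0.242 0.09
0.18 -0.246 0.107
0.07 -0.248 0.124
```

```bash
python3 -m creep '[{"dx":-0.015,"dy":-0.009,"dz":0,"rx":0,"ry":0,"rz":0,"gripper":0},{"dx":-0.031,"dy":-0.016,"dz":0,"rx":0,"ry":0,"rz":0,"gripper":0},{"dx":-0.048,"dy":-0.021,"dz":0,"rx":0,"ry":0,"rz":0,"gripper":0},{"dx":-0.065,"dy":-0.024,"dz":0,"rx":0,"ry":0,"rz":0,"gripper":0},{"dx":-0.083,"dy":-0.025,"dz":0,"rx":0,"ry":0,"rz":0,"gripper":0},{"dx":-0.101,"dy":-0.025,"dz":0,"rx":0,"ry":0,"rz":0,"gripper":0},{"dx":-0.118,"dy":-0.023,"dz":0,"rx":0,"ry":0,"rz":0,"gripper":0},{"dx":-0.135,"dy":-0.018,"dz":0,"rx":0,"ry":0,"rz":0,"gripper":0},{"dx":-0.151,"dy":-0.012,"dz":0,"rx":0,"ry":0,"rz":0,"gripper":0}]' 30
```

```text
time: 20.5
tool_pos: [0.5373, 0.2136, 0.188]
tool_rot: [-1.568, -0.005, -0.055]
contact_force: [4.1, 3.8, -1.7]
opening: 0.014
```

```bash
python3 -m creep '[{"dx":-0.016,"dy":0.008,"dz":0,"rx":0,"ry":0,"rz":0,"gripper":0},{"dx":-0.031,"dy":0.017,"dz":0,"rx":0,"ry":0,"rz":0,"gripper":0},{"dx":-0.044,"dy":0.028,"dz":0,"rx":0,"ry":0,"rz":0,"gripper":0},{"dx":-0.057,"dy":0.041,"dz":0,"rx":0,"ry":0,"rz":0,"gripper":0},{"dx":-0.068,"dy":0.055,"dz":0,"rx":0,"ry":0,"rz":0,"gripper":0},{"dx":-0.077,"dy":0.07,"dz":0,"rx":0,"ry":0,"rz":0,"gripper":0},{"dx":-0.085,"dy":0.085,"dz":0,"rx":0,"ry":0,"rz":0,"gripper":0},{"dx":-0.091,"dy":0.102,"dz":0,"rx":0,"ry":0,"rz":0,"gripper":0}]' 30
```

```text
time: 21.5
tool_pos: [0.4462, 0.2189, 0.0852]
tool_rot: [-1.568, -0.003, -0.055]
contact_force: [1.3, 5.8, 1.9]
opening: 0.0142
```

```bash
python3 -m creep '[{"dx":-0.003,"dy":0.01,"dz":0,"rx":0,"ry":0,"rz":0,"gripper":0},{"dx":-0.005,"dy":0.02,"dz":0,"rx":0,"ry":0,"rz":0,"gripper":0},{"dx":-0.006,"dy":0.028,"dz":0,"rx":0,"ry":0,"rz":0,"gripper":0},{"dx":-0.006,"dy":0.033,"dz":0,"rx":0,"ry":0,"rz":0,"gripper":0},{"dx":-0.006,"dy":0.033,"dz":0,"rx":0,"ry":0,"rz":0,"gripper":0}]' 30
```

```text
time: 22.12
tool_pos: [0.4394, 0.2192, 0.0516]
tool_rot: [-1.569, -0.0, -0.055]
contact_force: [-1.9, 7.4, -1.3]
opening: 0.0138
```

```bash
python3 -m creep '[{"dx":0,"dy":0.001,"dz":0,"rx":0,"ry":0,"rz":0,"gripper":0},{"dx":0,"dy":0.002,"dz":0,"rx":0,"ry":0,"rz":0,"gripper":0},{"dx":0,"dy":0.003,"dz":0,"rx":0,"ry":0,"rz":0,"gripper":0},{"dx":0,"dy":0.003,"dz":0,"rx":0,"ry":0,"rz":0,"gripper":0}]' 30
```

```text
time: 22.62
tool_pos: [0.4391, 0.2192, 0.0489]
tool_rot: [-1.569, 0.0, -0.055]
contact_force: [-3.2, 7.8, 1.6]
opening: 0.0144
```

```bash
python3 - <<'E'
from h import *
p,d=read_camera('side');save('s10',cv2.resize(p[120:220,190:310],None,fx=5,fy=5,interpolation=cv2.INTER_CUBIC))
st=status.observe();p,d=read_camera('wrist');save('w10',p);W=cloud('wrist',d,st)
for q in [(255,150),(255,180),(255,210),(255,225)]: print(q,W[q[1],q[0]])
E
```

```text
(255, 150) [ 0.44140436  0.2680372  -0.00403678]
(255, 180) [0.44102007 0.26259813 0.06006702]
(255, 210) [0.44032681 0.25005944 0.06390365]
(255, 225) [0.43991845 0.24258664 0.06258438]
```

View pics/s10.png

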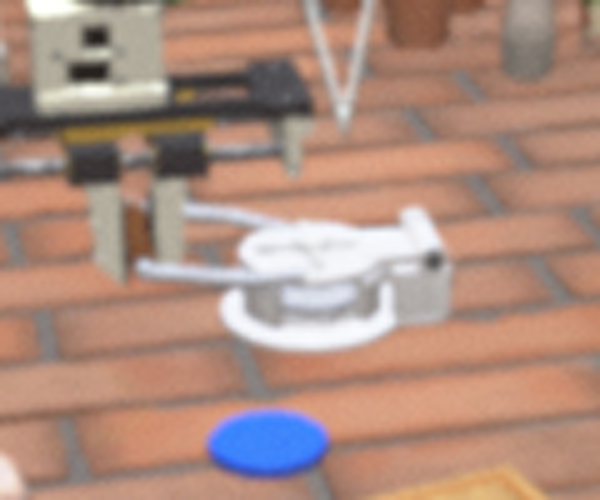

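View pics/w10.png

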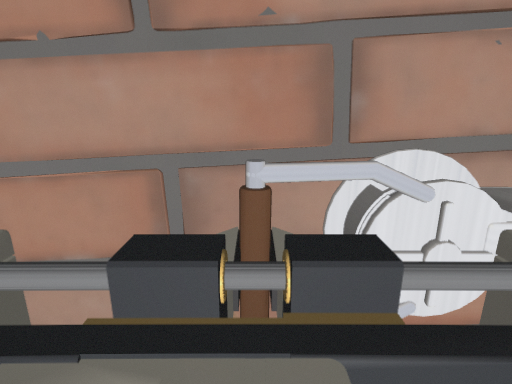

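```bash
python3 -m creep '[{"dx":0,"dy":0.0015,"dz":0,"rx":0,"ry":0,"rz":0,"gripper":0},{"dx":0,"dy":0.003,"dz":0,"rx":0,"ry":0,"rz":0,"gripper":0},{"dx":0,"dy":0.0045,"dz":0,"rx":0,"ry":0,"rz":0,"gripper":0},{"dx":0,"dy":0.0045,"dz":0,"rx":0,"ry":0,"rz":0,"gripper":0}]' 40
python3 - <<'E'
from h import *
st=status.observe();p,d=read_camera('wrist');W=cloud('wrist',d,st)
for q in [(255,200),(255,210),(255,225)]: print(q,W[q[1],q[0]])
E
```

```text
time: 23.22
tool_pos: [0.4389, 0.2193, 0.0456]
tool_rot: [-1.569, 0.0, -0.055]
contact_force: [-8.3, 6.1, 13.7]
opening: 0.0138
(255, 200) [0.44037599 0.2546629  0.0606982 ]
(255, 210) [0.4401204  0.24998552 0.06026783]
(255, 225) [0.439722   0.24269165 0.05946476]
```

```bash
python3 -m creep '[{"dx":0,"dy":0.003,"dz":0,"rx":0,"ry":0,"rz":0,"gripper":0.35},{"dx":0,"dy":0.002,"dz":0,"rx":0,"ry":0,"rz":0,"gripper":0.35},{"dx":0,"dy":0.002,"dz":0,"rx":0,"ry":0,"rz":0,"gripper":0.35},{"dx":0,"dy":0.002,"dz":0,"rx":0,"ry":0,"rz":0,"gripper":0.35},{"dx":0,"dy":-0.03,"dz":0,"rx":0,"ry":0,"rz":0,"gripper":0.35},{"dx":0,"dy":-0.08,"dz":0,"rx":0,"ry":0,"rz":0,"gripper":0.35},{"dx":0,"dy":-0.13,"dz":0,"rx":0,"ry":0,"rz":0,"gripper":0.35},{"dx":0,"dy":-0.13,"dz":0,"rx":0,"ry":0,"rz":0,"gripper":0.35},{"dx":0,"dy":-0.13,"dz":0,"rx":0,"ry":0,"rz":0,"gripper":0.35}]' 30
python3 - <<'E'
from h import *
st=status.observe();print(st['tool_pos'])
p,d=read_camera('wrist');save('w11',p);W=cloud('wrist',d,st)
c0=np.array([.5347,.213]);ex=np.array([.9985,-.054]);ey=np.array([.054,.9985])
L=np.dstack([(W[...,:2]-c0)@ex,(W[...,:2]-c0)@ey,W[...,2]])
hsv=cv2.cvtColor(p,cv2.COLOR_RGB2HSV)
b=(np.abs(L[...,0]+.097)<.012)&(np.abs(L[...,1])<.035)&(L[...,2]>.03);print('bar',L[b].shape,np.percentile(L[b],[2,50,98],axis=0))
b=(np.hypot(L[...,0],L[...,1])<.038)&(L[...,2]>.025)&(L[...,2]<.07);Q=L[b]
s,_=cv2.solve,0
from numpy.linalg import lstsq
z=Q[:,2]
for k in range(6):
    A=np.c_[Q[:,:2],np.ones(len(Q))];co=lstsq(A,Q[:,2],rcond=None)[0];r=Q[:,2]-A@co;Q=Q[np.abs(r)<max(.0012,1.5*r.std())]
print('lid plane',co,len(Q))
p,d=read_camera('side');save('s11',cv2.resize(p[120:220,190:310],None,fx=5,fy=5,interpolation=cv2.INTER_CUBIC))
E
```

```text
time: 24.4
tool_pos: [0.4391, 0.2177, 0.1736]
tool_rot: [-1.571, 0.001, -0.055]
contact_force: [-0.4, 0.0, -0.6]
opening: 0.032
[0.43907465 0.21768906 0.17362303]
bar (11611, 3) [[-0.10841034 -0.02196074  0.05600133]
 [-0.09699429  0.02499781  0.25924856]
 [-0.08553211  0.03033525  0.27122202]]
lid plane [ 0.01895423 -0.00118815  0.04028632] 3174
```

View pics/s11.png

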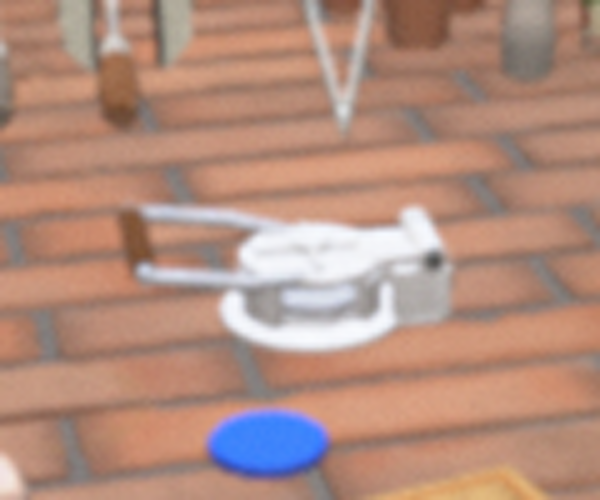

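View pics/w11.png

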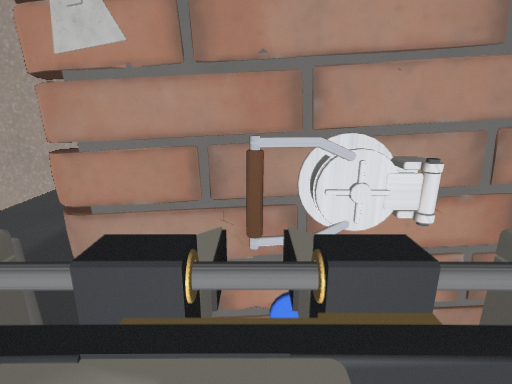

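```bash
python3 - <<'E'
from h import *
st=status.observe();p,d=read_camera('wrist');W=cloud('wrist',d,st)
print([np.nanmax(W[r,248:262,2]).round(4) for r in range(160,232,10)])
E
```

```text
[np.float64(0.06), np.float64(0.0601), np.float64(0.0602), np.float64(0.0601), np.float64(0.0599), np.float64(0.06), np.float64(0.0602), np.float64(0.0598)]
```

```bash
python3 -c "
from cell import robot
print(robot.hand_in())"
```

```text
the job is handed in; nothing more can be done
None
```

The press is back together and the job was handed in after about 25 s of the 72 s. I swung the lid back to about 2.07 rad and set the large round plate on the bottom of the well. Then I swung the lid shut, let go and moved the arm clear.

**Plate:** before closing, its top read 18.5 mm where 19 mm was expected; the camera had also read about 0.5 mm low on the board. Its tilt was about 0.003 rad. It looked centred across the press to within a pixel. I did not measure its front-to-back position after letting go, but the well walls limit that to about 1.5 mm.

**Lid:** at the first "shut" position the handle was still about 4 mm too high, so I pressed further until the stop pushed back with about 14 N. The handle top then read 60.0 mm against 59.5 mm expected, so the lid is shut to within about 0.005 rad. One check disagreed: a plane fitted to the lid top sloped 0.019 rad the other way. I put this down to the ribs on the lid and camera error; it is also well under the 0.06 rad limit.

**Other plates:** they were not touched, and they showed no movement in the picture taken as I lifted the large plate. I did not look at them again after that.

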